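# Snap the lid onto the sample tub

## Robot

A 6-joint arm with a two-finger parallel gripper is mounted at the origin on a cart in front of the work surface, level with it; the furniture and walls round the work are solid. World frame = base frame: x ahead of the robot, y to its left, z up, the work surface at z = 0. Lengths are in m, angles in rad, forces in N, time in s.
With the tool pointing down it reaches from about 0.275 to 1 m from the base axis. Payload 8.4 kg.
Tool frame: the origin (TCP) lies on the centre line of the jaws, within the pads' length; the fingertips stand 17 mm ahead of it and the grasp point (between the pads) lies 2 mm behind it (bot.tcp_to_tips is the z of the fingertips in the tool frame, in m); z points along the fingers, y is the line along which they close (so a half turn about z gives the same grasp; the last joint's range is limited). The gripper opens to 85 mm and grips with 20 to 120 N. Pads are 22 mm wide; open, the fingers measure 114 mm over their backs; the gripper's body (76 mm by 85 mm) begins 54 mm behind the grasp point. The pads swing forward as they close: fully open they stand 13 mm farther back than shut.
Start: joints at [1.179, 0.353, 1.633, -0, 1.155, -0.002], TCP at [0.238, 0.578, 0.248] pointing down, gripper open.
Joint ranges: [-2.63, 2.63], [-0.92, 2.1], [0.06, 2.66], [-1.3, 4.44], [0, 2.69], [-3.02, 3.02]. Speed limits (rad/s): [2.22, 2.22, 2.79, 3.14, 3.14, 3.14].

## Interface

Orientations are given as a unit quaternion [x, y, z, w].
In Python, from workcell import bot, hand, kinematics, get_obs, vision, hand_in gives the robot as it stands. The module is installed in compiled form; this text tells all that it offers. Calls block until the motion is done:
- bot.reach(position, orientation): joint-space move of the TCP to a pose.
- bot.servo_line(position, ori=None, velocity=0.15): straight line of the TCP; ori=None keeps the orientation; velocity is the mean speed in m/s.
- bot.goto_joints(angles): joint-space move.
- hand.move_gripper(opening, strength=None): finger opening in m; strength is the grip in N (None keeps the last); returns when the fingers have stopped.
- bot.dwell(seconds).
- kinematics.solve_ik(position, orientation): joint angles nearest the present ones, or None.
- get_obs(): the state.
- vision.read_camera(name): name is "side" or "top" or "wrist"; returns a dict with "frame" (480x640x3 uint8, red, green, blue), "intrinsics" (3x3 intrinsics, pixels), "dist" ([k1, k2, p1, p2, k3] as OpenCV has them; the pictures are not rectified), "view" (4x4, takes a point from world to camera coordinates). Camera axes: x right, y down, z forward; pixel columns grow to the right and rows downward; lengths in m; the calibration is good to about 2 mm. A picture is of the moment at which its call begins. There is no depth.
A pose or a line that the arm cannot do raises bot.IKError and nothing moves.
- hand_in(): hands the job in; it is judged then, once.
The state is a dict: "time_s": time; "joint_pos": joint angles; "joint_vel": joint speeds; "joint_efforts": joint torques, N m; "position": TCP position; "orientation": TCP orientation; "wrist_force": force on the tool from outside, world axes, zero at the start; "ft_torque": the same for the moment, N m; "gripper_width": finger opening in m; "grip_force": force on a finger pad.
Only numpy, scipy, OpenCV 4.12 (cv2) and the standard library are available. Lean on these libraries where they do the work, as an engineer would, in place of code of your own. Each camera call takes 0.05 s, during which the arm holds its last target. There are 200 camera calls.

## Task

Close the white storage tub that holds the three sample tubes: set the blue lid on it, square with the tub, and press it straight down until it snaps fully home all round. Leave the empty tub alone, and let go of the lid when it is closed.

Things in the scene. Friction and masses are not known exactly. Their poses are not given: they have to be found in the camera images.
- blue_lid: Blue snap lid, loose, 70 g, right way up. Origin: centre of its plug's underside; z up, x along its long side. Plug 97x59 mm at z 0, tapering out to 121x83 at z 14 (guides itself in if within 8 mm and 6 degrees). Deck 134x96 mm at z 30 to 34. Small snap ridges on the short ends. Fits either way round (half a turn). Lies on the bench on its plug.
- lid_grip (a point): Middle of the grip bar on the blue lid, 46 mm above the lid's origin; same axes as the lid. The bar is 50 mm long (along y), 14 mm wide (along x, pinch it across this from above) and 24 mm high, from 34 to 58 mm above the lid's origin.
- sample_tub: White open tub with three capped tubes bedded in grey foam, part of it; 130x92x62 mm, loose, 0.4 kg. Origin: centre of its underside; z up, x along its long side. Rim at z 62. Sprung beads in the short walls: a lid merely laid on stays 10 mm high; 8 to 18 N straight down snaps it in. Fully home, its deck lies on the rim, lid origin 32 mm above tub origin.
- empty_tub: The same white tub but empty, without foam or tubes: 130x92x62 mm, loose, origin at the centre of its underside, x along its long side. It stays open and where it is.

How it is judged:
At the end, for the whole second after the job is handed in: The blue lid is snapped home on the tub with the tubes: its origin 28 to 35 mm above the tub's origin and within 12 mm of its axis, long sides parallel within 10 degrees, decks parallel within 3.4 degrees, the tub standing upright on the bench, all at rest (z of blue_lid in the frame of sample_tub between 0.028 and 0.035 m and horizontal distance between blue_lid and sample_tub below 0.012 m and angle between the x axis of blue_lid and the x axis of sample_tub, either way round below 0.18 rad and angle between the z axis of blue_lid and the z axis of sample_tub, either way round below 0.06 rad and angle between sample_tub's own z axis and vertical below 0.1 rad and height (world z) of sample_tub below 0.01 m and linear speed of blue_lid below 0.02 m/s); the robot touches nothing.
It fails at once if the empty tub is shifted by more than 30 mm (distance of empty_tub from where it was at the start of the episode above 0.03 m).
It fails at once if the sample tub is tipped by more than 25 degrees (angle between sample_tub's own z axis and vertical above 0.44 rad).
It also fails if it takes over 45 s, if anything falls off the work surface, if the arm or the gripper's body presses on something with over 40 N, if the wrist force passes 120 N, or if a joint passes its speed limit or range.

## Working session

There is one attempt and no reset: what is moved stays moved. The work goes in short steps, each a Python script; the robot and the scene stay as the last script left them, time stands still between calls to the robot, and variables do not carry over. Pictures are saved under pics/ and viewed, at most 10 in all, crops included, and the job is handed in when it is done.

```bash
mkdir -p pics
python3 - <<'E'
from workcell import *
import cv2,numpy as np,pickle
d={}
for n in("top","side","wrist"):
    r=vision.read_camera(n);d[n]=r
    cv2.imwrite(f"pics/{n}0.png",r["frame"][...,::-1]); print(n,r["intrinsics"].tolist(),r["dist"],np.round(np.linalg.inv(r["view"]),3).tolist())
pickle.dump(d,open("d0.pkl","wb"))
o=get_obs();print(o["time_s"],o["orientation"],o["gripper_width"],o["wrist_force"])
E
```

```text
top [[470.1763884873029, 0.0, 319.4854338479104], [0.0, 470.1763884873029, 244.9966483387382], [0.0, 0.0, 1.0]] [-0.07669731  0.          0.          0.          0.        ] [[-0.012, -0.994, 0.107, 0.396], [-1.0, 0.012, 0.001, -0.015], [-0.003, -0.107, -0.994, 1.066], [0.0, 0.0, 0.0, 1.0]]
side [[616.9513230848831, 0.0, 317.54399878922754], [0.0, 616.9513230848831, 238.37887398575984], [0.0, 0.0, 1.0]] [-0.02301021  0.          0.          0.          0.        ] [[0.909, -0.177, 0.378, 0.102], [-0.418, -0.402, 0.815, -0.909], [0.007, -0.898, -0.439, 0.53], [0.0, 0.0, 0.0, 1.0]]
wrist [[425.6288704293777, 0.0, 322.8287336241776], [0.0, 425.6288704293777, 243.7256812468575], [0.0, 0.0, 1.0]] [-0.10005772  0.          0.          0.          0.        ] [[0.381, 0.876, 0.296, 0.161], [0.925, -0.36, -0.124, 0.611], [-0.002, 0.321, -0.947, 0.372], [0.0, 0.0, 0.0, 1.0]]
0.15 [ 1.93652731e-01  9.81069984e-01 -5.42667930e-04 -1.11820825e-04] 0.08516242310331898 [ 0.29665708 -0.02480711 -1.47331095]
```

View pics/top0.png

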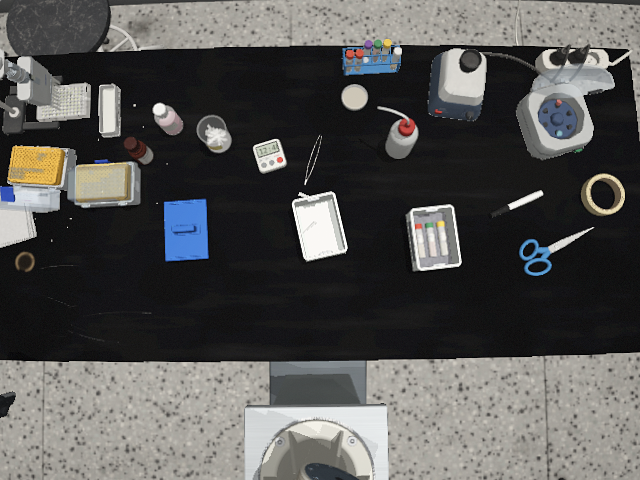

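View pics/side0.png

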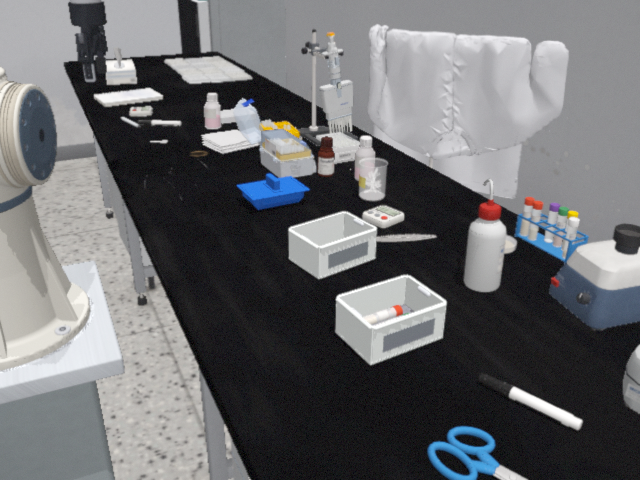

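The top view shows the lid at about (186,229) with its bar across the image (world y). The empty tub is at (320,226), and the tub with tubes is at (434,238), between columns 407-461 and rows 204-271. The side view agrees: the nearer tub, at (390,318), holds the tubes.

```bash
cat > h.py <<'E'
import cv2,numpy as np
from scipy.spatial.transform import Rotation as R
def cast(r,px,z):
    px=np.asarray(px,float).reshape(-1,1,2)
    n=cv2.undistortPoints(px,r["intrinsics"],np.array(r["dist"],float))[:,0]
    T=np.linalg.inv(r["view"]);d=np.c_[n,np.ones(len(n))]@T[:3,:3].T;c=T[:3,3]
    return c+d*((z-c[2])/d[:,2])[:,None]
def blob(mask,near=None):
    cs=[c for c in cv2.findContours(mask.astype(np.uint8),cv2.RETR_EXTERNAL,cv2.CHAIN_APPROX_NONE)[0] if cv2.contourArea(c)>150]
    if near is None:return max(cs,key=cv2.contourArea)
    return max(cs,key=lambda c:cv2.pointPolygonTest(c,near,True))
def rect(r,c,z):
    p=cast(r,c[:,0],z)[:,:2]
    b=cv2.minAreaRect((p*1000).astype(np.float32))
    q=cv2.boxPoints(b);e=max(q[1]-q[0],q[2]-q[1],key=np.linalg.norm)
    return np.array(b[0])/1000,sorted(b[1]),(np.arctan2(e[1],e[0])+np.pi/2)%np.pi-np.pi/2
def masks(f):
    f=f.astype(int);s=f.max(2)-f.min(2)
    return (f[...,2]>f[...,0]+60)&(f[...,2]>90), (f.min(2)>60)&(s<50)
def down(yaw):  # tool down, tool y axis along world yaw
    y=np.array([np.cos(yaw),np.sin(yaw),0]);z=np.array([0,0,-1.]);return R.from_matrix(np.c_[np.cross(y,z),y,z]).as_quat()
E
python3 - <<'E'
import pickle;from h import *
from workcell import kinematics,get_obs
d=pickle.load(open("d0.pkl","rb"));t=d["top"];b,w=masks(t["frame"])
print("lid",rect(t,blob(b,(186,229)),.034))
for n,p in(("empty",(320,226)),("sample",(434,215))):
    c=blob(w,p); print(n,cv2.boundingRect(c));
    for z in(.062,.0): print(rect(t,c,z))
b,w=masks(d["side"]["frame"]);print("side lid",rect(d["side"],blob(b,(272,195)),.034))
# tool->wrist camera
o=get_obs();T=np.eye(4);T[:3,:3]=R.from_quat(o["orientation"]).as_matrix();T[:3,3]=o["position"]
print(np.round(np.linalg.inv(T)@np.linalg.inv(d["wrist"]["view"]),3))
for yaw in(0,np.pi,.1,-1.57): print(yaw,kinematics.solve_ik([.4,.28,.2],down(yaw)),kinematics.solve_ik([.38,-.25,.2],down(yaw)))
E
```

```text
lid (array([0.5459093 , 0.28468256]), [97.64903259277344, 136.32723999023438], np.float32(0.055345893))
empty (292, 191, 56, 71)
(array([ 0.55201624, -0.01269534]), [98.5218734741211, 151.66036987304688], np.float32(0.20705402))
(array([ 0.56166852, -0.01252509]), [104.60798645019531, 161.02902221679688], np.float32(0.20705354))
sample (405, 204, 57, 68)
(array([ 0.51857544, -0.25960638]), [109.39024353027344, 138.3100128173828], np.float32(0.09908962))
(array([ 0.52616193, -0.27468872]), [116.14769744873047, 146.85394287109375], np.float32(0.09908974))
side lid (array([0.54256964, 0.27895999]), [147.1563720703125, 187.32086181640625], np.float32(-1.5167145))
[[-0.001 -0.947 -0.321  0.083]
 [ 1.    -0.001 -0.001  0.001]
 [ 0.    -0.321  0.947 -0.125]
 [ 0.     0.     0.     1.   ]]
0 [ 6.07653840e-01  1.97644762e-01  1.96771065e+00 -4.44089210e-16
  9.76237242e-01  6.07653840e-01] [-5.85202823e-01  1.45835114e-01  2.03294967e+00 -4.44089210e-16
  9.62807867e-01 -5.85202823e-01]
3.141592653589793 [ 6.07653840e-01  1.97644762e-01  1.96771065e+00 -4.44089210e-16
  9.76237242e-01 -2.53393881e+00] [-5.85202823e-01  1.45835114e-01  2.03294967e+00 -4.44089210e-16
  9.62807867e-01  2.55638983e+00]
0.1 [ 6.07653840e-01  1.97644762e-01  1.96771065e+00 -4.44089210e-16
  9.76237242e-01  5.07653840e-01] [-5.85202823e-01  1.45835114e-01  2.03294967e+00 -4.44089210e-16
  9.62807867e-01 -6.85202823e-01]
-1.57 [ 6.07653840e-01  1.97644762e-01  1.96771065e+00 -4.44089210e-16
  9.76237242e-01  2.17765384e+00] [-5.85202823e-01  1.45835114e-01  2.03294967e+00 -4.44089210e-16
  9.62807867e-01  9.84797177e-01]
```

The lid pose fits the known deck size (136x98 mm measured against 134x96). The sample tub outline includes part of a side wall, so I'll look at it from above with the wrist camera.

Run:
```python
import pickle;from h import *
from workcell import *
bot.reach([.5186,-.235,.27],down(.1)); bot.dwell(.3)
r=vision.read_camera("wrist");pickle.dump(r,open("d1.pkl","wb"));cv2.imwrite("pics/w1.png",r["frame"][...,::-1])
b,w=masks(r["frame"]);n,l,s,c=cv2.connectedComponentsWithStats(w.astype(np.uint8))
print(s[s[:,4]>300],get_obs()["time_s"],get_obs()["position"])
```

```text
[[     0      0    640    480 245323]
 [     0      0     80    446  23452]
 [   526    150    114     92   7442]
 [   234    174    171    124  19438]
 [   565    261     75    139   6422]
 [   138    325     55     77   1386]
 [   454    325     55     99   1505]
 [   355    362     40     94   1175]] 3.5167 [ 0.51868335 -0.23483726  0.2700158 ]
```

View pics/w1.png

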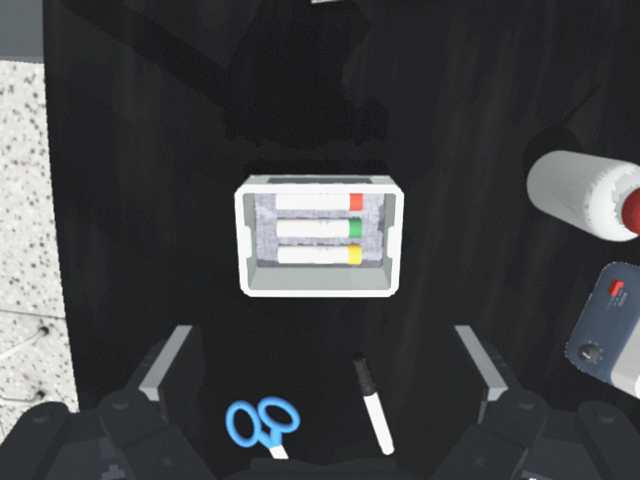

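The wrist view shows the three-tube tub with its bright rim, corners near (236,183), (404,183), (400,296) and (240,297). I'll isolate the rim with a brightness threshold and cast its outline onto z=0.062.

Run:
```python
import pickle;from h import *
r=pickle.load(open("d1.pkl","rb"));f=r["frame"]
print(f[170:200:2,320].min(1),f[285:302,320].min(1))
for th in(200,215,228):
    m=f.min(2)>th;m[:165]=0;m[305:]=0;m[:,:225]=0;m[:,412:]=0
    c=blob(m);print(th,cv2.boundingRect(c),rect(r,c,.062))
```

```text
[ 26  25  65 163 115  94  97 206 248 247 247 247 228 244 247] [178 179 179 176 181 224 249 248 247 248 252 224  90  29  31  30  35]
200 (235, 184, 169, 113) (array([ 0.51865674, -0.26277274]), [97.71395874023438, 135.3725128173828], np.float32(0.09916818))
215 (235, 184, 169, 113) (array([ 0.51864044, -0.26274551]), [97.67356872558594, 135.20318603515625], np.float32(0.09866464))
228 (235, 184, 169, 113) (array([ 0.51854199, -0.26277213]), [97.38204193115234, 135.04713439941406], np.float32(0.09647739))
```

The rim centre is (0.5186, -0.263) and the yaw is 0.098. The away-side edge in the top view gives y ≈ -0.265, which agrees. Next I go to the lid, re-measure it at hover and grasp it.

Run:
```python
import pickle;from h import *
from workcell import *
bot.reach([.5459,.31,.27],down(.055)); bot.dwell(.2)
r=vision.read_camera("wrist");b,_=masks(r["frame"]);c=blob(b,(320.,240.));p,s,a=rect(r,c,.034)
print(cv2.boundingRect(c),p,s,a)
assert np.hypot(*(p-[.546,.2847]))<.007 and abs(a-.055)<.07
p=(p+[.5459,.2847])/2
q=down(float(a))
bot.reach([*p,.13],q); bot.servo_line([*p,.057],velocity=.12)
print(bot.tcp_to_tips,get_obs()["wrist_force"])
hand.move_gripper(0.0,80)
o=get_obs();print(p,o["gripper_width"],o["grip_force"],o["wrist_force"],o["position"],bot.tcp_to_tips)
bot.servo_line([*p,.17],velocity=.12);bot.dwell(.2)
o=get_obs();print(o["gripper_width"],o["grip_force"],o["wrist_force"],o["time_s"])
r=vision.read_camera("wrist");cv2.imwrite("pics/w2.png",r["frame"][...,::-1])
```

```text
(242, 172, 158, 106) [0.54575311 0.28680148] [96.93843841552734, 135.0966339111328] 0.052579403
0.017 [-0.07548432 -0.82709611  0.56980468]
[0.54582656 0.28575074] 0.012046023694593589 79.44087266921997 [-1.00210839 -0.95237488  4.43222493] [0.54605078 0.28584895 0.05742069] 0.017
0.011840265992840462 78.86252045631409 [ 0.34717724 -0.09802171 -0.67270536] 9.0667
```

View pics/w2.png

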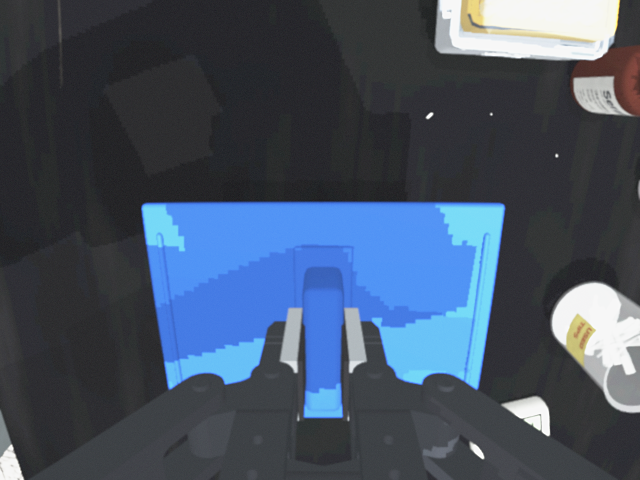

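The lid is held level and square, with the pads on the bar either side of (323,340). Now I carry it over and lower it onto the tub, checking the force before I press.

Run:
```python
from h import *
from workcell import *
q=down(.098);p=[.5186,-.264]
bot.servo_line([.5459,.286,.24],velocity=.2)
bot.reach([*p,.24],q);bot.servo_line([*p,.135],velocity=.12)
for z in(.115,.107,.101):
    bot.servo_line([*p,z],velocity=.05);bot.dwell(.1);o=get_obs();print(z,o["position"],np.round(o["wrist_force"],1),np.round(o["ft_torque"],2),o["time_s"])
    if np.linalg.norm(o["wrist_force"])>25: break
r=vision.read_camera("side");cv2.imwrite("pics/s3.png",cv2.resize(r["frame"][230:390,280:480,::-1],(800,640))[:600])
```

```text
0.115 [ 0.51871764 -0.26409913  0.11511756] [-0.3  0.2 -0.4] [ 0.   -0.    0.05] 13.275
0.107 [ 0.518571   -0.26399337  0.10692882] [ 1.3 -1.5 -1.5] [ 0.04 -0.02 -0.03] 13.6833
0.101 [ 0.51858395 -0.26400269  0.10092656] [-0.7  0.4 -0.3] [-0.02 -0.02 -0.04] 14.05
```

View pics/s3.png

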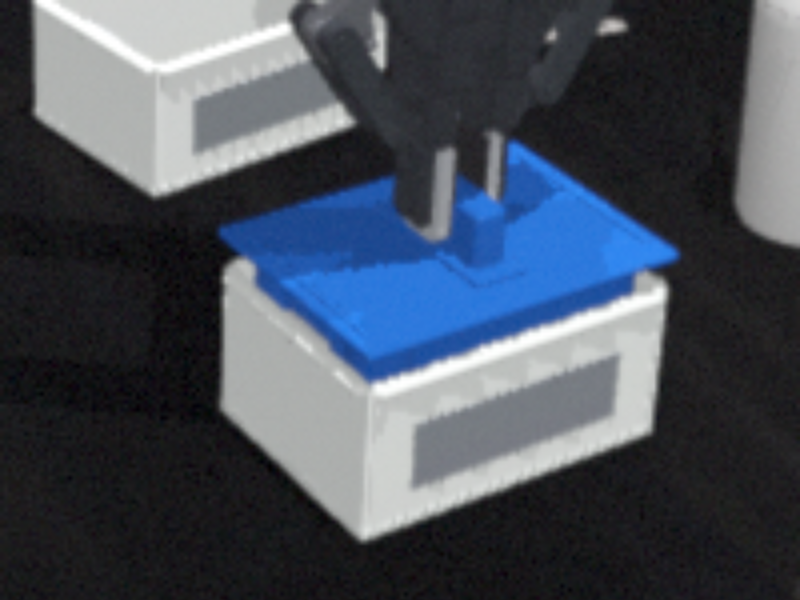

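The plug is inside the tub and the lid sits square and level about 10 mm above the rim, with no contact force. Now I press down in small steps, watching the force.

Run:
```python
from h import *
from workcell import *
p=[.5186,-.264]
for z in np.arange(.099,.079,-.0015):
    bot.servo_line([*p,z],velocity=.03);bot.dwell(.05);o=get_obs();print(round(z,4),np.round(o["position"][2],4),np.round(o["wrist_force"],1),np.round(o["ft_torque"],2),round(o["time_s"],1))
    if abs(o["wrist_force"][2])>32: break
r=vision.read_camera("side");cv2.imwrite("pics/s4.png",cv2.resize(r["frame"][230:380,280:480,::-1],(800,600)))
```

```text
0.099 0.0992 [-1.2 -1.1  1.5] [-0.13  0.08 -0.05] 14.4
0.0975 0.0977 [-1.8 -2.2  4. ] [-0.24  0.22 -0.06] 14.7
0.096 0.0961 [-0.7 -2.2  3.3] [-0.41  0.22 -0.03] 15.0
0.0945 0.0943 [-0.4 -2.2 -0.4] [-0.46  0.15 -0.02] 15.3
0.093 0.0925 [-0.2 -1.2 -3.2] [-0.18 -0.13 -0.  ] 15.6
0.0915 0.091 [ 0.2  0.5 -6.1] [ 0.06  0.03 -0.02] 15.9
0.09 0.0898 [-0.5 -0.1 -6.8] [-0.    0.06 -0.04] 16.2
0.0885 0.0894 [-3.3  1.6  5.4] [0.28 0.57 0.01] 16.5
0.087 0.0893 [-9.   4.7 21.3] [0.75 1.44 0.02] 16.8
0.0855 0.0893 [-13.7   7.3  38.4] [1.18 2.29 0.  ] 17.1
```

View pics/s4.png

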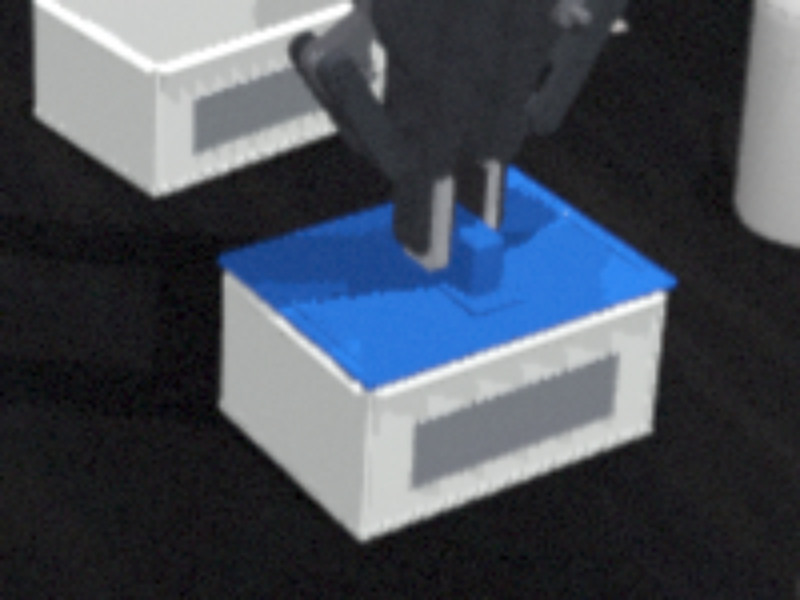

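The lid hit a hard stop at TCP z = 0.0893 (0.089 expected when home), with force rising only after the snap, and the deck is flush all round. I'll relax the push, let go and check.

Run:
```python
from h import *
from workcell import *
p=[.5186,-.264]
bot.servo_line([*p,.0892],velocity=.03)
hand.move_gripper(.05);bot.dwell(.1)
bot.servo_line([*p,.28],velocity=.12);bot.dwell(.3)
o=get_obs();print(o["position"],np.round(o["wrist_force"],1),o["gripper_width"],o["time_s"])
r=vision.read_camera("wrist");b,_=masks(r["frame"]);print(rect(r,blob(b,(320.,240.)),.066))
r=vision.read_camera("side");cv2.imwrite("pics/s5.png",cv2.resize(r["frame"][230:380,280:480,::-1],(800,600)))
```

```text
[ 0.51853057 -0.26394961  0.2797432 ] [-0.1  0.1 -0.4] 0.05008173431402093 20.0167
(array([ 0.51938507, -0.26321994]), [96.06993103027344, 134.91786193847656], np.float32(0.09710598))
```

View pics/s5.png

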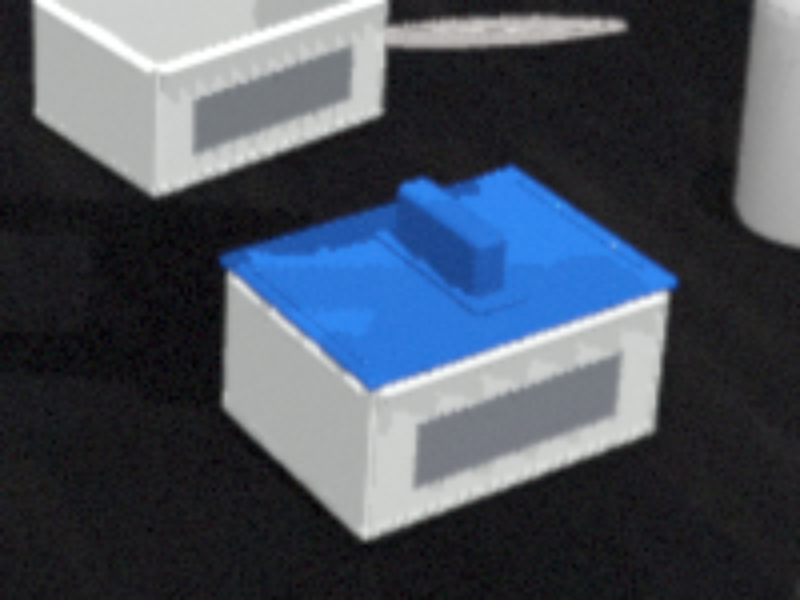

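The lid is flush on the rim all round, the tub stands upright, and the gripper is clear.

```bash
python3 -c "
from workcell import *
print(hand_in())"
```

```text
the job is handed in; nothing more can be done
None
```

The blue lid is pressed fully home and square on the tub with the tubes, the gripper has let go and is clear, and the job was handed in at about 20 s (no verdict was returned).

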